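Click the two refilled pod caddies shut

ROBOT

A 7-joint arm with a two-finger parallel gripper is mounted at the origin on the work surface. World frame = base frame: x ahead of the robot, y to its left, z up, the work surface at z = 0. Lengths are in mm, angles in rad, forces in N, time in s.
With the tool pointing down it reaches from about 400 to 850 mm from the base axis. Payload 4.5 kg.
Tool frame: the origin (TCP) lies on the centre line of the jaws, within the pads' length; the fingertips stand 25 mm ahead of it and the grasp point (between the pads) lies 6 mm ahead of it; z points along the fingers, y is the direction in which the jaws open and shut (so a half turn about z gives the same grasp; the last joint's range is limited). The gripper opens to 85 mm and grips with 20 to 120 N. Pads are 22 mm wide; open, the fingers measure 114 mm over their backs; the gripper's body (76 mm by 85 mm) begins 54 mm behind the grasp point. The pads swing forward as they close: fully open they stand 13 mm farther back than shut.
Start: joints at [1.21, 0.689, -0.195, 1.565, 0.157, 0.902, -0.215], TCP at [240.419, -576.932, 256.317] pointing down, gripper open.
Joint ranges: [-3.01, 3.01], [-0.46, 2.08], [-1.47, 1.51], [0.13, 2.56], [-1, 4.14], [0.04, 2.09], [-2.66, 2.66]. Speed limits (rad/s): [2.57, 2.57, 3.14, 3.14, 3.14, 3.14, 3.14].

INTERFACE

Orientations are given as a unit quaternion [x, y, z, w].
In Python, from bench import observe, cams, order, finder gives the robot as it stands.
- The arm moves only by the shell command python3 -m jog 'ROWS' [FORCE]. ROWS is JSON, a list that holds one entry, the list of rows, each a list of 7 numbers: the opening, from -1 (shut) to 1 (fully open), so that 0 is half open, then the shift along the tool's x, y, z scaled (see below), then the turn, a rotation vector about the tool's x, y, z scaled (see below). A call has 1 to 10 rows; each row is the pose to reach, as a shift and turn from the pose commanded when the call began, along the tool's axes at that moment; what a row does not reach only later rows make up. The controller multiplies each number of a shift by 500 mm and each number of a turn by 0.5 rad. A row lasts 1/12 s, in which the tool goes at most 41.7 mm and 7.16 degrees, less where a joint would pass 70% of its speed; a pose out of reach is approached as far as the arm can. A call with a number of a shift or a turn outside -1 to 1 is refused whole. A call with a gripper value outside its range is refused whole. The fingers move at their own pace and stop on an object; FORCE is the grip in N (left out, the last holds). Time passes only in rows, so rows that repeat a pose let the fingers close. It gives the time, the measured TCP pose, the force and the opening at its end, in the units of the state.
- observe(): the state, without advancing time (a new reading comes with each control period).
- cams.camera(name): name is "scene" or "side" or "wrist"; returns a dict with "image" (420x560x3 uint8, red, green, blue), "mtx" (3x3 intrinsics, pixels), "k1" (the pictures are not rectified: a ray, as slopes to the right and down, at radius r is drawn at 1 + k1 r^2 times it, then the intrinsics apply), "R" (3x3) and "t" (3): a world point X has camera coordinates R X + t. Camera axes: x right, y down, z forward; pixel columns grow to the right and rows downward; lengths in mm; the calibration is good to about 2 mm. A picture is of the moment at which its call begins. There is no depth.
- order.sign_off(): hands the job in, once; it reports no verdict.
Trained networks look in a picture, given as the dict that the camera call returned (one of the last four; its "shot" number tells which), for a name from the list of things; names that differ only in an ending like _2 or _b are one class to them, and where a whole thing is asked for, a point or a joint stands for the part that bears it (a point fixed in the world has none). Each returns a list of dicts, best first, with "score" (0 to 1); they miss things now and then, are a little off and sometimes report something else, mostly with a low value. They report only what shows in the picture. A call takes as long as a camera call. They do not tell look-alikes from the thing itself.
- finder.search_frame(picture, label): "point" ([column, row] in pixels, amid what is visible of it).
- finder.trace(picture, label): "pixels" (420x560 bool, what is visible of it) and "point" ([column, row] in pixels, amid what is visible of it).
The state is a dict: "time": time; "qpos": joint angles; "dq": joint speeds; "effort": joint torques, N m; "ee_pos": TCP position; "tcp_rot": TCP orientation; "contact_force": force on the tool from outside, world axes, zero at the start; "moment": the same for the moment, N m; "grip_width": finger opening in mm.
Only numpy, scipy, OpenCV 4.12 (cv2) and the standard library are available. Lean on these libraries where they do the work, as an engineer would, in place of code of your own. Each camera call takes 0.05 s, during which the arm holds its last target.

TASK

The blue-covered and the green-covered laundry pod caddies have just been refilled: swing both covers down and press each one until it clicks and stays fully shut. Leave the grey-covered caddy open as it is, because it is empty and drying.

Things in the scene. Friction and masses are not known exactly. Their poses are not given: they have to be found in the camera images.
- blue: BLUE pod caddy screwed to the counter: open white plastic box 100 (x) x 110 (y) x 90 mm high with a 126 x 130 x 4 mm base plate and a hinged cover, both blue. Origin: centre of its underside; its catch (front) side faces its own -x, roughly towards the robot, the hinge is at its +x. Holds pods
- green: GREEN pod caddy screwed to the counter: open white plastic box 100 (x) x 110 (y) x 90 mm high with a 126 x 130 x 4 mm base plate and a hinged cover, both green. Origin: centre of its underside; its catch (front) side faces its own -x, roughly towards the robot, the hinge is at its +x. Holds pods
- grey: GREY pod caddy screwed to the counter: open white plastic box 100 (x) x 110 (y) x 90 mm high with a 126 x 130 x 4 mm base plate and a hinged cover, both grey. Origin: centre of its underside; its catch (front) side faces its own -x, roughly towards the robot, the hinge is at its +x. Empty; it stays open
- blue_cover (a joint): hinge angle of the blue cover, rad: 0 = fully shut, grows as it opens upward; starts between about 0.6 and 1.1. A stiff hinge keeps it where it is left while open. At about 0.11 its nose meets the sprung roller catch; from there up to about 8 N pressed down near the middle of the free edge snaps it (below 0.05 it closes by itself) and the catch holds it within 0.01 of 0; let go before that, it stays up
- blue_hinge (a point): middle of the hinge line of the blue cover, 94 mm above the counter, 52 mm in the caddy's +x from its centre; does not move. The frame turns with the cover: the free edge lies along its own -x, the hinge line along y, z is the outward normal of the cover's upper face
- blue_edge (a point): near the middle of the free (front) edge of the blue cover, on its upper face, 110 mm from the hinge line and 4 mm outward of it; 98 mm above the counter when shut. The cover is flat, 112 x 112 x 4 mm, 60 g, with a 20 mm skirt below this edge
- green_cover (a joint): hinge angle of the green cover, rad: 0 = fully shut, grows as it opens upward; starts between about 0.6 and 1.1. A stiff hinge keeps it where it is left while open. At about 0.11 its nose meets the sprung roller catch; from there up to about 8 N pressed down near the middle of the free edge snaps it (below 0.05 it closes by itself) and the catch holds it within 0.01 of 0; let go before that, it stays up
- green_hinge (a point): middle of the hinge line of the green cover, 94 mm above the counter, 52 mm in the caddy's +x from its centre; does not move. The frame turns with the cover: the free edge lies along its own -x, the hinge line along y, z is the outward normal of the cover's upper face
- green_edge (a point): near the middle of the free (front) edge of the green cover, on its upper face, 110 mm from the hinge line and 4 mm outward of it; 98 mm above the counter when shut. The cover is flat, 112 x 112 x 4 mm, 60 g, with a 20 mm skirt below this edge
- grey_cover (a joint): hinge angle of the grey cover, rad: 0 = fully shut, grows as it opens upward; starts between about 0.6 and 1.1. A stiff hinge keeps it where it is left while open. At about 0.11 its nose meets the sprung roller catch; from there up to about 8 N pressed down near the middle of the free edge snaps it (below 0.05 it closes by itself) and the catch holds it within 0.01 of 0; let go before that, it stays up
- grey_hinge (a point): middle of the hinge line of the grey cover, 94 mm above the counter, 52 mm in the caddy's +x from its centre; does not move. The frame turns with the cover: the free edge lies along its own -x, the hinge line along y, z is the outward normal of the cover's upper face
- grey_edge (a point): near the middle of the free (front) edge of the grey cover, on its upper face, 110 mm from the hinge line and 4 mm outward of it; 98 mm above the counter when shut. The cover is flat, 112 x 112 x 4 mm, 60 g, with a 20 mm skirt below this edge
There are look-alikes about, which are no part of the job. What is shaped like the green but orange is not meant.

How it is judged (in metres and radians):
At the end, for the whole second after the job is handed in: The blue and the green cover are both held shut by their catches (hinge angle under 0.035 rad, at rest); the grey cover is still open, its free edge within 30 mm of where it started (value of joint each of blue_cover, green_cover below 0.035 rad and velocity of joint each of blue_cover, green_cover below 0.05 rad/s and value of joint grey_cover above 0.4 rad and distance of grey_edge from where it was at the start of the episode below 0.03 m); the robot touches nothing.
It fails at once if the grey cover is moved by more than 30 mm at its free edge (distance of grey_edge from where it was at the start of the episode above 0.03 m).
It also fails if it takes over 58 s, if anything falls off the work surface, if the arm or the gripper's body presses on something with over 40 N, if the wrist force passes 120 N, or if a joint passes its speed limit or range.

## Working session

There is one attempt and no reset: what is moved stays moved. The work goes in short steps, Python scripts to look and compute and a shell command to move; the robot and the scene stay as the last step left them, time stands still between calls to the robot, and variables do not carry over. Pictures are saved under pics/ and viewed, and the job is handed in when it is done.

```bash
ls; mkdir -p pics; python3 - <<'E'
from bench import observe,cams,finder
import cv2
s=observe();print(s)
for n in ["scene","side"]:
    c=cams.camera(n);cv2.imwrite(f"pics/{n}0.png",c["image"][:,:,::-1]);print(n,c["mtx"],c["k1"],c["R"],c["t"])
    for l in ["blue","green","grey","blue_edge","green_edge","grey_edge"]:
        print(l,[(d["point"],round(d["score"],2)) for d in finder.search_frame(c,l)][:5])
E
```

```text
pics
{'time': 0.0, 'qpos': array([ 1.20979143,  0.68999778, -0.1945173 ,  1.56639579,  0.15732225,
        0.90249548, -0.21509722]), 'dq': array([ 0.00013982,  0.00065313,  0.0001708 ,  0.00088126, -0.00095954,
        0.00075536, -0.00186386]), 'effort': array([ 5.74534879e-04, -5.39612532e+01, -1.26669042e+00, -1.58545053e+01,
        9.01906576e-03,  9.56235715e-03,  2.07164231e-05]), 'ee_pos': array([ 240.10249285, -576.35967413,  255.46169991]), 'tcp_rot': array([ 9.80568101e-01,  1.96176695e-01, -2.61227928e-04, -9.14160008e-04]), 'contact_force': array([-0.4474458 , -0.81997743,  0.30137076]), 'moment': array([ 0.00121356, -0.00564153,  0.03663766]), 'grip_width': 85.65463624925977}
scene [[460.97897384   0.         279.23258629]
 [  0.         460.97897384 217.5607247 ]
 [  0.           0.           1.        ]] -0.11353551871952673 [[ 0.31733445  0.94827659  0.00838763]
 [ 0.68750486 -0.22395888 -0.6907818 ]
 [-0.65317372  0.2249754  -0.72301463]] [ -70.86881795 -310.58704215 1673.69392427]
blue [([386.3, 201.3], 0.56)]
green [([326.1, 169.4], 0.75), ([223.3, 237.6], 0.62),
[... 278 characters left out ...]
, ([391.7, 189.2], 0.59), ([221.1, 226.2], 0.54)]
side [[463.73475978   0.         283.58132265]
 [  0.         463.73475978 210.40388311]
 [  0.           0.           1.        ]] 0.015274389287548531 [[-0.82911783 -0.55907144 -0.00165981]
 [-0.31725514  0.47293822 -0.82199672]
 [ 0.46033988 -0.68100556 -0.5694898 ]] [343.75051208 272.53142478 963.34121153]
blue [([186.1, 290.0], 0.72), ([298.2, 157.7], 0.4)]
green [([298.6, 190.2], 0.86), ([347.0, 236.4], 0.79), ([296.5, 146.6], 0.79)]
grey [([240.7, 228.6], 0.67)]
blue_edge [([178.4, 256.7], 0.84)]
green_edge [([299.4, 138.3], 0.86), ([296.9, 159.7], 0.8), ([345.4, 221.4], 0.78), ([289.7, 283.0], 0.77)]
grey_edge [([240.1, 192.4], 0.87)]
```

View pics/scene0.png

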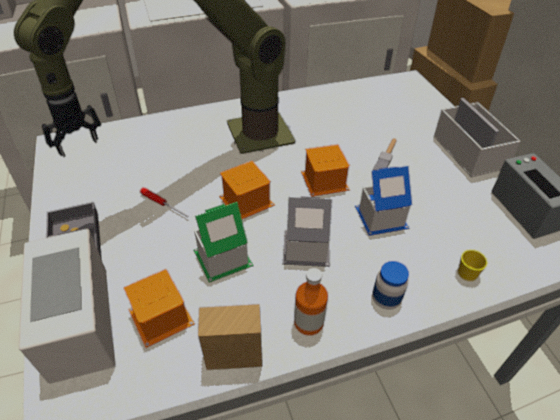

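View pics/side0.png

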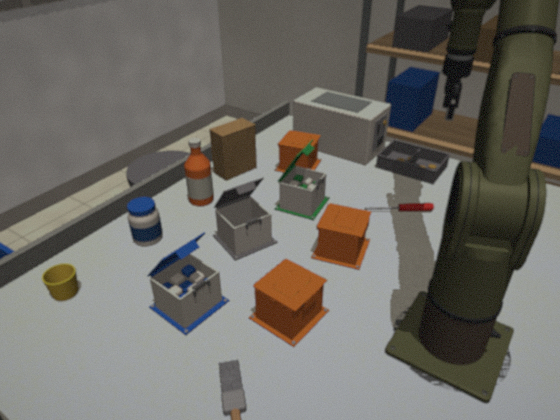

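The scene picture shows green at (222,240), grey at (308,232) and blue at (385,200). The orange look-alikes are at (246,188), (326,168) and (157,304). In the side picture, green is at (302,190), grey at (243,225) and blue at (187,287). The orange ones there are at (342,235), (290,300) and (298,150). Next I'll take close crops.

```bash
python3 - <<'E'
import cv2,numpy as np
a=cv2.imread("pics/scene0.png");b=cv2.imread("pics/side0.png")
def crop(im,x,y,w,h,s): return cv2.resize(im[y:y+h,x:x+w],None,fx=s,fy=s,interpolation=cv2.INTER_CUBIC)
# tiles: each 90x80 px ×4.4
def row(im,pts): return np.hstack([crop(im,x,y,66,75,4) for x,y in pts])
cv2.imwrite("pics/crop0.png",np.vstack([row(a,[(190,200),(278,190),(350,163)]),row(b,[(268,142),(210,178),(145,230)])])[:, :])
cv2.imwrite("pics/crop_b.png",crop(b,140,228,100,105,5.5))
E
```

```text
(no output)
```

View pics/crop0.png

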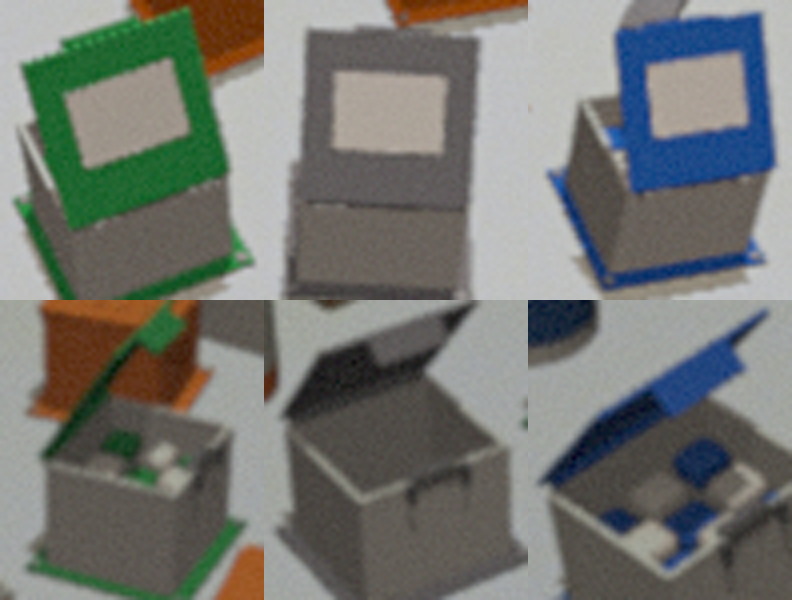

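View pics/crop_b.png

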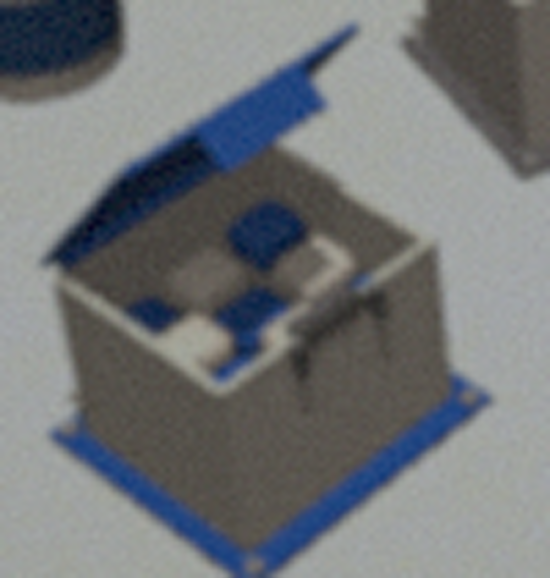

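The crops confirm the choice. Green and blue each have an open coloured cover with pods inside, and grey is open and empty. I'll fit poses from the masks in both views.

```bash
cat > h.py <<'E'
import numpy as np,cv2
from scipy.spatial.transform import Rotation as Ro
def proj(c,X):
    p=np.asarray(X)@c["R"].T+c["t"];u=p[:,:2]/p[:,2:];u=u*(1+c["k1"]*(u**2).sum(1,keepdims=True))
    return u*[c["mtx"][0,0],c["mtx"][1,1]]+c["mtx"][:2,2]
def boxc(x0,x1,y0,y1,z0,z1): return np.array([[x,y,z] for x in(x0,x1) for y in(y0,y1) for z in(z0,z1)],float)
def parts(p):
    x,y,yaw,th=p;R=Ro.from_euler('z',yaw).as_matrix()
    cov=np.array([c for c in (boxc(-112,0,-56,56,0,4),boxc(-112,-109,-19,19,-20,0))])
    H=Ro.from_euler('y',th).as_matrix()
    cov=[q@H.T+[52,0,94] for q in cov]
    return [q@R.T+[x,y,0] for q in [boxc(-63,63,-65,65,0,4),boxc(-50,50,-55,55,0,90)]+cov]
def mask(c,p,s=4):
    m=np.zeros((420*s,560*s),np.uint8)
    for q in parts(p):
        h=cv2.convexHull(np.round((proj(c,q)+.5)*s).astype(np.int32));cv2.fillConvexPoly(m,h,1)
    return m
E
python3 - <<'E'
from h import *
from bench import cams,finder
from scipy.optimize import minimize
C={n:cams.camera(n) for n in("scene","side")}
exp={"blue":[(385,205),(187,287)],"green":[(222,240),(302,190)],"grey":[(308,232),(243,225)]}
vis={n:C[n]["image"][:,:,::-1].copy() for n in C}
for l in exp:
    M=[]
    for n,e in zip(C,exp[l]):
        ds=finder.trace(C[n],l); d=min(ds,key=lambda d:np.hypot(*(np.array(d["point"])-e)))
        print(l,n,d["point"],round(d["score"],2),d["pixels"].sum()); M.append(cv2.resize(d["pixels"].astype(np.uint8),None,fx=4,fy=4,interpolation=cv2.INTER_NEAREST))
    # init via triangulated guess: pixel ray at z=45
    c=C["scene"];f=lambda q:np.sum((proj(c,[[q[0],q[1],50]])[0]-exp[l][0])**2)
    q=minimize(f,[600,0],method="Nelder-Mead").x
    def cost(p):
        r=0
        for m,n in zip(M,C):
            k=mask(C[n],p);r+=1-(m&k).sum()/(m|k).sum()
        return r
    best=None
    for th in(.65,.85,1.05):
      for yw in(-.35,0,.35):
        s=minimize(cost,[q[0],q[1],yw,th],method="Nelder-Mead",options=dict(initial_simplex=np.array([q[0],q[1],yw,th])+np.vstack([np.zeros(4),np.diag([20,20,.2,.15])]),maxiter=150))
        if best is None or s.fun<best.fun:best=s
    p=best.x;print(l,p.round(3),best.fun)
    R=Ro.from_euler('z',p[2]);e=lambda t:R.apply(Ro.from_euler('y',t).apply([-110,0,4])+[52,0,94])+[p[0],p[1],0]
    print(" edge",e(p[3]).round(1)," shut",e(0).round(1))
    for n in C:
        for q in parts(p):
            h=cv2.convexHull(np.round(proj(C[n],q)).astype(np.int32));cv2.polylines(vis[n],[h],True,(255,0,255))
v=np.hstack([cv2.resize(vis["scene"][140:300,170:430],None,fx=1.5,fy=1.9),cv2.resize(vis["side"][130:340,130:380],(400,304))])
cv2.imwrite("pics/fit.png",v)
# oranges tops
E
```

```text
blue scene [385.6, 201.8] 0.86 3047
blue side [187.3, 288.9] 0.62 4601
blue [522.533 223.546  -1.644   0.536] 0.2459072989555865
 edge [525.5 264.  153.6]  shut [526.7 281.4  98. ]
green scene [219.2, 239.5] 0.8 3353
green side [303.1, 191.1] 0.96 2393
green [ 5.27336e+02 -2.66851e+02  1.40000e-01  1.02700e+00] 0.09356284154397199
 edge [ 525.9 -267.1  190.2]  shut [ 469.9 -274.9   98. ]
grey scene [310.4, 230.5] 0.7 3042
grey side [243.0, 226.6] 0.61 3402
grey [ 5.65188e+02 -3.42420e+01 -3.89000e-01  8.96000e-01] 0.08314201112761122
 edge [552.6 -29.1 182.4]  shut [511.5 -12.2  98. ]
```

View pics/fit.png

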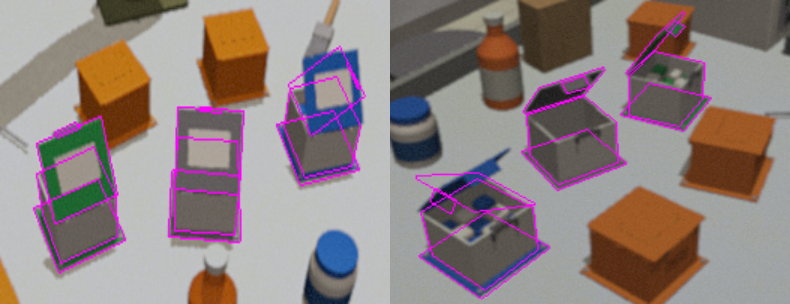

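Green and grey fit well. Blue ended in a wrong yaw minimum, so I'll refit it with bounded yaw and also locate the orange obstacles.

```bash
python3 - <<'E'
from h import *
from bench import cams,finder
from scipy.optimize import minimize
C={n:cams.camera(n) for n in("scene","side")}
exp={"blue":[(385,205),(187,287)],"orangeA":[(246,188),(342,235)],"orangeB":[(326,168),(290,300)]}
vis={n:C[n]["image"][:,:,::-1].copy() for n in C}
for l in exp:
    M=[];orange=l[0]=="o"
    for n,e in zip(C,exp[l]):
        ds=finder.trace(C[n],"green" if orange else l)
        d=min(ds,key=lambda d:np.hypot(*(np.array(d["point"])-e)))
        px=d["pixels"].astype(np.uint8);print(l,n,d["point"],round(d["score"],2),px.sum())
        if orange and np.hypot(*(np.array(d["point"])-e))>15:
            hs=cv2.cvtColor(C[n]["image"],cv2.COLOR_RGB2HSV);k=cv2.inRange(hs,(5,150,60),(18,255,255))
            _,lab=cv2.connectedComponents(k);px=(lab==lab[e[1],e[0]]).astype(np.uint8);print(px.sum())
        M.append(cv2.resize(px,None,fx=4,fy=4,interpolation=cv2.INTER_NEAREST))
    c=C["scene"];f=lambda q:np.sum((proj(c,[[q[0],q[1],50]])[0]-exp[l][0])**2)
    q=minimize(f,[600,0],method="Nelder-Mead").x
    def cost(p):
        if orange: p=[*p[:3],0]
        r=10*max(0,abs(p[2])-.8)
        for m,n in zip(M,C):
            k=mask(C[n],p);r+=1-(m&k).sum()/(m|k).sum()
        return r
    best=None
    for th in((.5,.65,.85,1.05) if not orange else (0,)):
      for yw in(-.5,-.2,.0,.2,.5):
        s=minimize(cost,[q[0],q[1],yw,th],method="Nelder-Mead",options=dict(initial_simplex=np.array([q[0],q[1],yw,th])+np.vstack([np.zeros(4),np.diag([20,20,.1,.15])]),maxiter=150))
        if best is None or s.fun<best.fun:best=s
    p=best.x;
    if orange:p[3]=0
    print(l,p.round(3),best.fun)
    R=Ro.from_euler('z',p[2]);e=lambda t:R.apply(Ro.from_euler('y',t).apply([-110,0,4])+[52,0,94])+[p[0],p[1],0]
    print(" edge",e(p[3]).round(1)," shut",e(0).round(1))
    for n in C:
        for q in parts(p):
            h=cv2.convexHull(np.round(proj(C[n],q)).astype(np.int32));cv2.polylines(vis[n],[h],True,(255,0,255))
v=np.hstack([cv2.resize(vis["scene"][140:300,170:430],None,fx=1.5,fy=1.9),cv2.resize(vis["side"][130:340,130:380],(400,304))])
cv2.imwrite("pics/fit2.png",v)
E
```

```text
blue scene [384.1, 201.2] 0.59 2983
blue side [187.4, 287.9] 0.86 4606
blue [ 5.22049e+02  2.22088e+02 -1.06000e-01  8.92000e-01] 0.0921199929601827
 edge [508.2 223.6 182.1]  shut [464.4 228.2  98. ]
orangeA scene [247.3, 188.4] 0.7 2084
orangeA side [342.9, 234.6] 0.93 2860
orangeA [ 3.31560e+02 -1.42203e+02  2.43000e-01  0.00000e+00] 0.1473707527783018
 edge [ 275.3 -156.1   98. ]  shut [ 275.3 -156.1   98. ]
orangeB scene [323.0, 171.2] 0.93 2022
orangeB side [287.2, 302.1] 0.74 4557
orangeB [ 3.18584e+02  1.22607e+02 -8.30000e-02  0.00000e+00] 0.07432922480090232
 edge [260.8 127.4  98. ]  shut [260.8 127.4  98. ]
```

View pics/fit2.png

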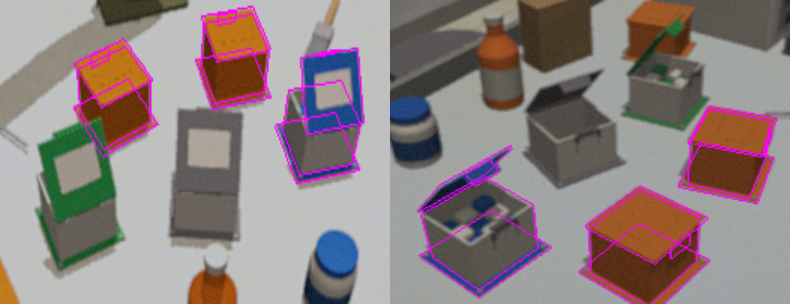

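```bash
python3 - <<'E'
from h import *
from bench import cams
from scipy.optimize import minimize
c=cams.camera("scene")
def at(px,z): return minimize(lambda q:np.sum((proj(c,[[q[0],q[1],z]])[0]-px)**2),[500,-400],method="Nelder-Mead").x.round(0)
for px in [(100,270),(112,365),(28,370)]: print(px,at(px,0))
for px in [(98,245),(104,310)]:print(px,[at(px,z) for z in (150,250)])
E
```

```text
(100, 270) [ 466. -598.]
(112, 365) [ 759. -591.]
(28, 370) [ 716. -788.]
(98, 245) [array([ 516., -564.]), array([ 612., -543.])]
(104, 310) [array([ 710., -564.]), array([ 783., -542.])]
```

```bash
python3 -m jog '[[[-1,0,0,-0.08,0,0,0],[-1,0.08,0,-0.08,0,0,0.1],[-1,0.16,-0.02,-0.08,0,0,0.2],[-1,0.22,-0.06,-0.08,0,0,0.3],[-1,0.28,-0.1,-0.08,0,0,0.4],[-1,0.34,-0.14,-0.08,0,0,0.51],[-1,0.4,-0.17,-0.08,0,0,0.51],[-1,0.4,-0.17,-0.08,0,0,0.51]]]' 40
```

```text
time: 2.22
ee_pos: [399.1, -413.8, 296.6]
tcp_rot: [0.997, 0.076, 0.003, -0.002]
contact_force: [0.5, 1.5, 0.8]
grip_width: -0.1
```

```bash
python3 -m jog '[[[-1,0,0,0,0,0,0],[-1,0,0,0,0,0,0],[-1,0,0,0,0,0,0]]]'; python3 - <<'E'
from bench import observe
from scipy.spatial.transform import Rotation as R
import numpy as np
s=observe();M=R.from_quat(s["tcp_rot"]).as_matrix();print(s["ee_pos"],M.round(3),s["time"])
# green, tool-frame delta to start
y=.14;h=np.array([527.3+52*np.cos(y),-266.9+52*np.sin(y),94])
t=h+np.array([-33*np.cos(y),-33*np.sin(y),121+25])
print(t,(M.T@(t-s["ee_pos"])/500).round(3))
E
```

```text
time: 2.47
ee_pos: [391.1, -423.0, 296.3]
tcp_rot: [0.998, 0.069, -0.0, 0.0]
contact_force: [0.3, -0.2, 0.6]
grip_width: 0.2
[ 391.0901428  -422.9638453   296.27802431] [[ 0.991  0.137 -0.001]
 [ 0.137 -0.991 -0.001]
 [-0.001  0.001 -1.   ]] 2.4667
[ 546.11410393 -264.24868082  240.        ] [ 0.351 -0.272  0.112]
```

```bash
python3 -m jog '[[[-1,0.06,-0.04,0,0,0,0],[-1,0.12,-0.09,0,0,0,0],[-1,0.18,-0.14,0,0,0,0],[-1,0.24,-0.19,0,0,0,0],[-1,0.3,-0.23,0.02,0,0,0],[-1,0.34,-0.26,0.05,0,0,0],[-1,0.351,-0.272,0.09,0,0,0],[-1,0.351,-0.272,0.112,0,0,0],[-1,0.351,-0.272,0.112,0,0,0],[-1,0.351,-0.272,0.112,0,0,0]]]'; python3 - <<'E'
from bench import cams
import cv2,numpy as np
a=[cams.camera(n)["image"][:,:,::-1] for n in("scene","side")]
cv2.imwrite("pics/g1.png",np.hstack([cv2.resize(a[0][120:280,150:300],(400,400)),cv2.resize(a[1][60:220,230:390],(400,400))]))
E
```

```text
time: 3.3
ee_pos: [545.4, -265.0, 239.9]
tcp_rot: [0.998, 0.068, -0.001, 0.001]
contact_force: [0.1, -0.1, 0.1]
grip_width: -0.1
```

View pics/g1.png

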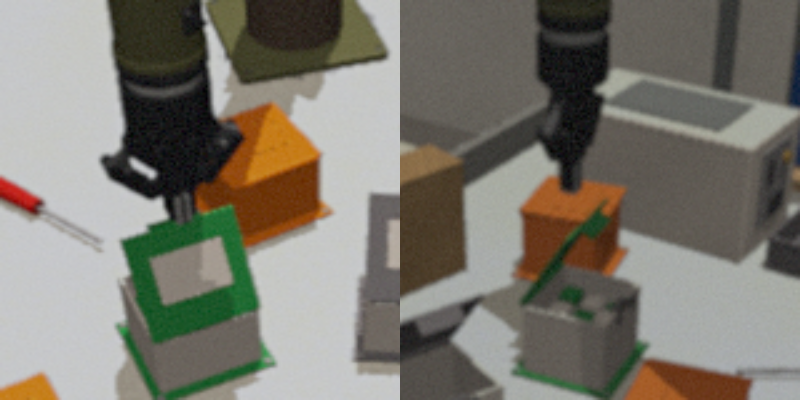

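The tip is above the cover's outer face, just behind its free edge. Side view: tip at (572,190), edge at (603,205). Now I'll follow the arc.

```bash
python3 -m jog '[[[-1,0,0,0.02,0,0,0],[-1,0,0,0.04,0,0,0],[-1,0,0,0.06,0,0,0],[-1,-0.01,0,0.075,0,0,0],[-1,-0.03,0,0.095,0,0,0],[-1,-0.055,0,0.12,0,0,0],[-1,-0.08,0,0.142,0,0,0],[-1,-0.08,0,0.142,0,0,0]]]'; python3 -m jog '[[[-1,-0.01,0,0.02,0,0,0],[-1,-0.02,0,0.04,0,0,0],[-1,-0.027,0,0.06,0,0,0],[-1,-0.03,0,0.07,0,0,0],[-1,-0.03,0,0.07,0,0,0]]]';python3 - <<'E'
from bench import cams
import cv2,numpy as np
a=[cams.camera(n)["image"][:,:,::-1] for n in("scene","side")]
cv2.imwrite("pics/g2.png",np.hstack([cv2.resize(a[0][120:280,150:300],(400,400)),cv2.resize(a[1][60:220,230:390],(400,400))]))
E
```

```text
time: 4.07
ee_pos: [502.7, -268.2, 166.7]
tcp_rot: [0.998, 0.069, -0.004, -0.001]
contact_force: [-1.0, 0.5, 0.6]
grip_width: -0.3
time: 4.48
ee_pos: [492.8, -270.0, 133.7]
tcp_rot: [0.998, 0.07, -0.0, -0.0]
contact_force: [1.1, -0.4, 0.4]
grip_width: 0.2
```

View pics/g2.png

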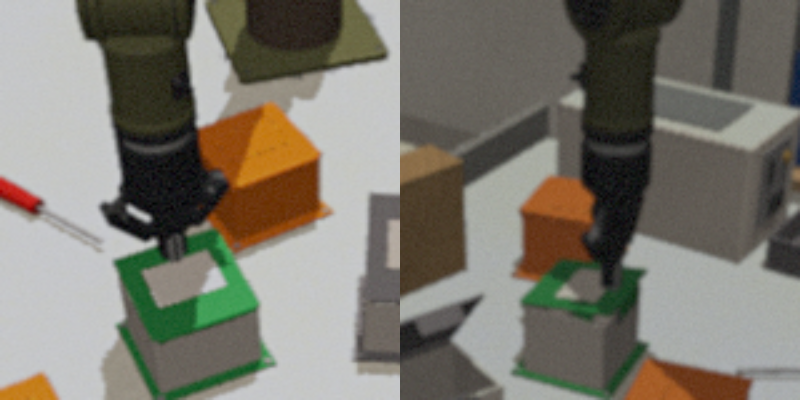

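The lid has swung down almost shut, at (580,285) in the side crop. Next is the press.

```bash
python3 -m jog '[[[-1,0,0,0.008,0,0,0],[-1,0,0,0.014,0,0,0],[-1,0,0,0.02,0,0,0],[-1,0,0,0.024,0,0,0],[-1,0,0,0.024,0,0,0]]]'; python3 -m jog '[[[-1,0,0,0.004,0,0,0],[-1,0,0,0.008,0,0,0],[-1,0,0,0.008,0,0,0]]]'
```

```text
time: 5.0
ee_pos: [493.1, -270.1, 123.0]
tcp_rot: [0.998, 0.07, 0.0, 0.0]
contact_force: [-1.5, 0.2, 5.8]
grip_width: -0.1
time: 5.25
ee_pos: [493.1, -270.2, 122.0]
tcp_rot: [0.998, 0.07, 0.001, 0.001]
contact_force: [-6.1, 3.8, 33.0]
grip_width: 0.3
```

The force jumped to 33 N at the hard stop, so the cover should be latched. I'll lift and check.

```bash
python3 -m jog '[[[-1,0,0,-0.03,0,0,0],[-1,0,0,-0.08,0,0,0],[-1,0,0,-0.16,0,0,0],[-1,0,0,-0.24,0,0,0],[-1,0,0,-0.32,0,0,0],[-1,0,0,-0.36,0,0,0],[-1,0,0,-0.36,0,0,0],[-1,0,0,-0.36,0,0,0]]]'; python3 - <<'E'
from bench import cams
from h import *
C={n:cams.camera(n) for n in("scene","side")};a=[]
for n in C:
    im=cv2.resize(C[n]["image"][:,:,::-1],None,fx=4,fy=4)
    h=cv2.convexHull(np.round(4*(proj(C[n],parts([527.3,-266.9,.14,0])[2])+.5)).astype(np.int32));cv2.polylines(im,[h],True,(255,0,255));a.append(im)
cv2.imwrite("pics/g3.png",np.hstack([cv2.resize(a[0][4*190:4*290,4*180:4*280],(400,400)),cv2.resize(a[1][4*130:4*230,4*255:4*355],(400,400))]))
from bench import observe
from scipy.spatial.transform import Rotation as R
s=observe();M=R.from_quat(s["tcp_rot"]).as_matrix();print(s["ee_pos"],M.round(3))
y=-.106;h=np.array([522+52*np.cos(y),222.1+52*np.sin(y),94]);
t=h+np.array([-42*np.cos(y),-42*np.sin(y),121+25])
print(t,(M.T@(t-s["ee_pos"])/500).round(3))
E
```

```text
time: 5.92
ee_pos: [493.3, -270.2, 299.4]
tcp_rot: [0.998, 0.07, 0.001, 0.001]
contact_force: [-0.7, -0.3, -0.1]
grip_width: -0.1
[ 491.96982903 -269.64442641  297.09092345] [[ 0.99   0.14  -0.002]
 [ 0.14  -0.99   0.001]
 [-0.002 -0.001 -1.   ]]
[531.94387258 221.04198391 240.        ] [ 0.216 -0.96   0.115]
```

View pics/g3.png

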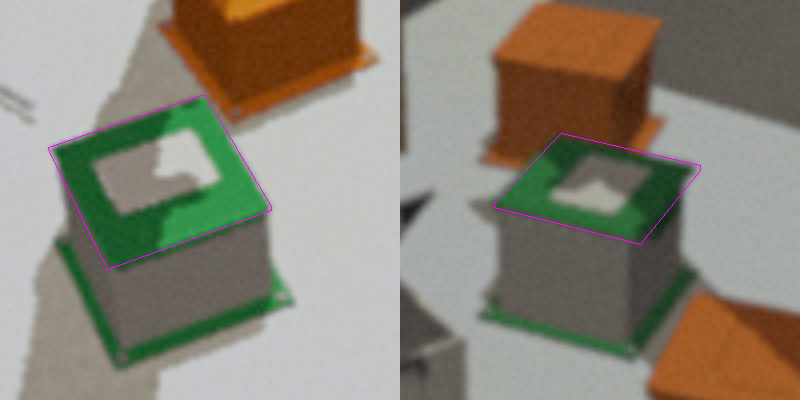

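Green is shut: its cover matches the shut outline in both views. On to blue, passing high over grey.

```bash
python3 -m jog '[[[-1,0.01,-0.07,-0.02,0,0,0],[-1,0.03,-0.14,-0.02,0,0,0],[-1,0.05,-0.22,-0.02,0,0,0],[-1,0.07,-0.3,-0.02,0,0,0.1],[-1,0.09,-0.38,-0.02,0,0,0.2],[-1,0.11,-0.46,-0.02,0,0,0.3],[-1,0.13,-0.54,-0.02,0,0,0.4],[-1,0.14,-0.62,-0.02,0,0,0.49],[-1,0.15,-0.68,-0.02,0,0,0.49],[-1,0.15,-0.7,-0.02,0,0,0.49]]]'; python3 -m jog '[[[-1,0,0,0,0,0,0],[-1,0,0,0,0,0,0],[-1,0,0,0,0,0,0]]]';  python3 - <<'E'
from bench import observe
import numpy as np
from scipy.spatial.transform import Rotation as R
s=observe();M=R.from_quat(s["tcp_rot"]).as_matrix();print(M.round(3))
t=np.array([531.9,221,240]);print((M.T@(t-s["ee_pos"])/500).round(3))
E
```

```text
time: 6.85
ee_pos: [517.0, 93.9, 306.4]
tcp_rot: [0.999, -0.048, -0.002, -0.001]
contact_force: [1.0, 0.2, -0.5]
grip_width: 0.1
time: 7.1
ee_pos: [518.0, 84.4, 307.5]
tcp_rot: [0.999, -0.054, -0.001, 0.001]
contact_force: [-0.4, 0.3, 1.2]
grip_width: 0.2
[[ 0.994 -0.108 -0.002]
 [-0.108 -0.994 -0.002]
 [-0.001  0.002 -1.   ]]
[-0.002 -0.275  0.134]
```

```bash
python3 -m jog '[[[-1,0,-0.06,0,0,0,0],[-1,0,-0.12,0,0,0,0],[-1,0,-0.18,0,0,0,0],[-1,0,-0.24,0,0,0,0],[-1,0,-0.275,0.02,0,0,0],[-1,0,-0.275,0.07,0,0,0],[-1,0,-0.275,0.11,0,0,0],[-1,0,-0.275,0.134,0,0,0],[-1,0,-0.275,0.134,0,0,0],[-1,0,-0.275,0.134,0,0,0]]]'; python3 - <<'E'
from bench import cams
import cv2,numpy as np
a=[cams.camera(n)["image"][:,:,::-1] for n in("scene","side")]
cv2.imwrite("pics/b1.png",np.hstack([cv2.resize(a[0][100:260,310:470],(400,400)),cv2.resize(a[1][160:340,100:280],(400,400))]))
E
```

```text
time: 7.93
ee_pos: [533.1, 221.3, 240.8]
tcp_rot: [0.999, -0.054, -0.001, 0.001]
contact_force: [0.7, 0.6, 0.4]
grip_width: 0.2
```

View pics/b1.png

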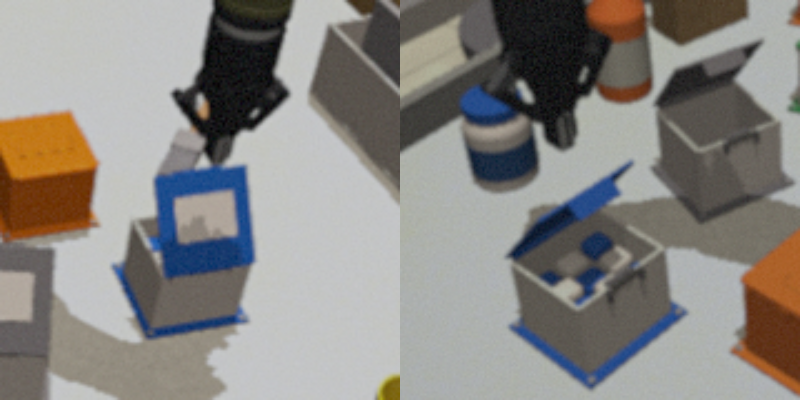

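The tip at (215,155) in the scene crop and (567,145) in the side crop is above and behind blue's raised edge. I'll follow the arc.

```bash
python3 -m jog '[[[-1,0,0,0.02,0,0,0],[-1,0,0,0.04,0,0,0],[-1,0,0,0.06,0,0,0],[-1,-0.005,0,0.075,0,0,0],[-1,-0.02,0,0.095,0,0,0],[-1,-0.04,0,0.12,0,0,0],[-1,-0.062,0,0.142,0,0,0],[-1,-0.062,0,0.142,0,0,0]]]'; python3 -m jog '[[[-1,-0.01,0,0.02,0,0,0],[-1,-0.02,0,0.04,0,0,0],[-1,-0.027,0,0.06,0,0,0],[-1,-0.03,0,0.072,0,0,0],[-1,-0.03,0,0.072,0,0,0]]]'; python3 -m jog '[[[-1,0,0,0.008,0,0,0],[-1,0,0,0.014,0,0,0],[-1,0,0,0.02,0,0,0],[-1,0,0,0.024,0,0,0],[-1,0,0,0.024,0,0,0]]]'
```

```text
time: 8.7
ee_pos: [497.9, 226.7, 167.7]
tcp_rot: [0.999, -0.051, -0.003, 0.001]
contact_force: [-1.3, -0.7, -0.9]
grip_width: -0.2
time: 9.12
ee_pos: [487.0, 228.6, 133.7]
tcp_rot: [0.999, -0.052, -0.0, 0.0]
contact_force: [0.1, -0.2, 0.2]
grip_width: -0.2
time: 9.53
ee_pos: [487.4, 228.6, 122.9]
tcp_rot: [0.999, -0.053, 0.0, -0.0]
contact_force: [-1.7, -0.1, 5.9]
grip_width: 0.2
```

```bash
python3 -m jog '[[[-1,0,0,0.004,0,0,0],[-1,0,0,0.008,0,0,0],[-1,0,0,0.008,0,0,0]]]'; python3 -m jog '[[[-1,0,0,-0.03,0,0,0],[-1,0,0,-0.08,0,0,0],[-1,0,0,-0.16,0,0,0],[-1,0,0,-0.24,0,0,0],[-1,0,0,-0.32,0,0,0],[-1,0,0,-0.36,0,0,0],[-1,0,0,-0.36,0,0,0],[-1,0,0,-0.36,0,0,0]]]'; python3 - <<'E'
from bench import cams
from h import *
C={n:cams.camera(n) for n in("scene","side")};a=[]
P=[[527.3,-266.9,.14,0],[522,222.1,-.106,0],[565.2,-34.2,-.389,.896]]
for n in C:
    im=cv2.resize(C[n]["image"][:,:,::-1],None,fx=4,fy=4)
    for p in P:
        h=cv2.convexHull(np.round(4*(proj(C[n],parts(p)[2])+.5)).astype(np.int32));cv2.polylines(im,[h],True,(255,0,255))
    a.append(im)
def t(k,x,y):return cv2.resize(a[k][4*y:4*y+400,4*x:4*x+400],(266,266))
cv2.imwrite("pics/end.png",np.vstack([np.hstack([t(0,180,190),t(0,260,180),t(0,335,150)]),np.hstack([t(1,255,130),t(1,195,160),t(1,135,230)])]))
E
```

```text
time: 9.78
ee_pos: [487.4, 228.7, 121.9]
tcp_rot: [0.999, -0.053, 0.001, -0.001]
contact_force: [-7.9, -2.6, 34.0]
grip_width: 0.0
time: 10.45
ee_pos: [487.6, 228.6, 299.5]
tcp_rot: [0.999, -0.053, 0.001, -0.001]
contact_force: [-0.8, 0.2, -0.7]
grip_width: 0.2
```

View pics/end.png

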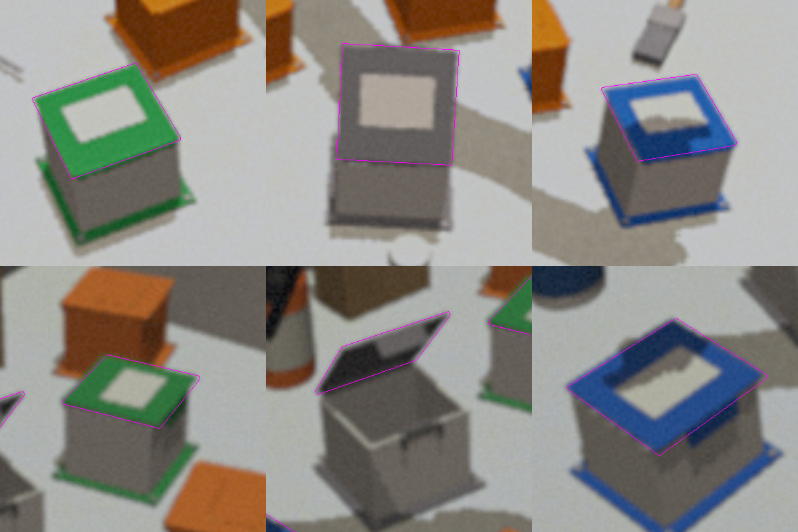

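Green and blue both match their shut outlines, and grey matches its starting outline. The arm is clear, so I'll hand in.

```bash
python3 - <<'E'
from bench import order,observe
s=observe();print(s["time"],s["contact_force"],abs(s["dq"]).max());print(order.sign_off())
E
```

```text
10.55 [-0.88378231 -0.52713639 -1.23402735] 0.015722549021507683
the job is handed in; nothing more can be done
None
```

I swung the green and then the blue cover down with the shut fingertips and pressed each until it hit its hard stop. The force was about 33 N on green and 34 N on blue. I then lifted the arm clear and handed the job in at 10.55 s.

- **Green and blue:** in the last pictures from both cameras, each cover matches its computed shut outline.
- **Grey:** its cover still matches the outline measured at the start (about 0.90 rad open).
- **Robot:** the arm was clear of everything, with force readings within about 1.3 N of zero, close to the sensor's noise.
- **Checks that disagreed:** the first blue pose fit came out with the wrong yaw. I refitted it with the yaw bounded before moving the arm. The first travel move also overshot by about 10 mm before settling, in free space. No other check failed or disagreed.

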